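# Move the spice row to the new rack

### The arm

A 6-joint arm with a two-finger parallel gripper is mounted at the origin on a cart in front of the work surface, level with it; the furniture and walls round the work are solid. World frame = base frame: x ahead of the robot, y to its left, z up, the work surface at z = 0. Lengths are in m, angles in rad, forces in N, time in s.
With the tool pointing down it reaches from about 0.35 to 0.85 m from the base axis. Payload 8.1 kg.
Tool frame: the origin (TCP) lies at the centre of the arm's flange, where the gripper is bolted on; the fingertips stand 186 mm ahead of it and the grasp point (between the pads) lies 167 mm ahead of it (robot.grasp_offset is the distance from the TCP to the grasp point, in m); z points along the fingers, y is the line along which they close (so a half turn about z gives the same grasp; the last joint's range is limited). The gripper opens to 93 mm and grips with 3 to 60 N. Pads are 15 mm wide; open, the fingers measure 128 mm over their backs; the gripper's body (75 mm by 188 mm) begins 65 mm behind the grasp point.
Start: joints at [-1.324, 0.13, 1.488, -0, 1.523, -0.085], TCP at [0.195, -0.567, 0.405] pointing down, gripper open.
Joint ranges: [-2.96, 2.96], [-0.89, 2.26], [0.02, 2.5], [-1.34, 4.48], [0, 2.73], [-2.66, 2.66]. Speed limits (rad/s): [2.39, 2.39, 2.79, 3.14, 3.14, 3.14].

### API

Orientations are given as a rotation vector (axis times angle).
In Python, from plant import robot gives the robot as it stands.
- The arm moves only by the tool drive_tool, never from a script. Its argument "moves" is one flat list of numbers, 7 for each row, row after row: the finger opening in mm, from 0 to 93, then the shift along the tool's x, y, z in mm, then the turn, a rotation vector about the tool's x, y, z in degrees. A call has 1 to 8 rows; each row shifts and turns the commanded pose from where the row before left it, along the tool's axes as they then stand; what a row does not reach is not made up. A row lasts 1/10 s, in which the tool goes at most 50 mm and 8.59 degrees, less where a joint would pass 70% of its speed; a pose out of reach is approached as far as the arm can. A call is refused whole if a number of a shift passes 50 or a number of a turn 8.59, either way. A call with a gripper value outside its range is refused whole. The fingers move at their own pace and stop on an object; "grip_force" is the grip in N (left out, the last holds). Time passes only in rows, so rows that do not move let the fingers close. It gives the time, the measured TCP pose, the force, the opening and the grip force at its end, in the units of the state.
- robot.read_state(): the state, without advancing time (a new reading comes with each control period).
- robot.read_camera(name): name is "scene" or "top"; returns a dict with "color" (384x512x3 uint8, red, green, blue), "depth" (384x512 float32, m along the optical axis (not along the pixel's ray), 0 where there is no reading), "mtx" (3x3 intrinsics, pixels), "dist_coeffs" ([k1, k2, p1, p2, k3] as OpenCV has them; the pictures are not rectified), "R" (3x3) and "t" (3): a world point X has camera coordinates R X + t. Camera axes: x right, y down, z forward; pixel columns grow to the right and rows downward; lengths in m; the calibration is good to about 2 mm. A picture is of the moment at which its call begins.
- robot.close_job(): hands the job in; it is judged then, once.
The state is a dict: "t": time; "q": joint angles; "dq": joint speeds; "joint_torque": joint torques, N m; "tool_pos": TCP position; "orientation": TCP orientation; "force": force on the tool from outside, world axes, zero at the start; "wrist_torque": the same for the moment, N m; "opening": finger opening in m; "gripper_force": force on a finger pad.
Only numpy, scipy, OpenCV 4.12 (cv2) and the standard library are available. Lean on these libraries where they do the work, as an engineer would, in place of code of your own. Each camera call takes 0.05 s, during which the arm holds its last target. There are 200 camera calls.

### The job

The old wooden spice rack is going out: move its four spice jars and the pepper shaker into the empty steel rack, one to each place, standing upright, in the same order from left to right, because I reach for them without looking. They are glass, so set them down without a bang, and leave the mill, the honey and the jam where they are.

Things in the scene. Friction and masses are not known exactly. Their poses are not given: they have to be found in the camera images.
- old_rack: Old rack: low box of brown wood, 74 x 342 mm, five compartments in a row, all full. Fixed, left or right of the other rack. Origin: centre of its underside; z up, x across it (away from the robot), y along the row (to the robot's left). Centres of the places: x = 0, y = 132, 66, 0, -66, -132 mm. Their floor is 10 mm, walls 34, rails 37, ends 44 mm above the worktop.
- new_rack: New rack: steel wire, 73 x 337 mm, five places in a row parted by wire hoops, empty. Fixed, left or right of the other rack. Origin: centre of its underside; z up, x across it (away from the robot), y along the row (to the robot's left). Centres of the places: x = 0, y = 132, 66, 0, -66, -132 mm. Floor 22 mm, wires up to 53 mm above the worktop; a place is 61 (y) x 63 (x) mm inside.
- spice_thyme: Round glass spice jar with a red screw cap and a brown label with a dark-red picture, 45 mm across, 106 mm tall; the cap (45 mm across) takes up the top 21 mm. 0.11 kg. Starts upright in one of the five places of the wooden rack, any of them. Origin: centre of its underside; z up along its axis.
- spice_caraway: Round glass spice jar with a red screw cap and a brown label (the cap top is pale tan), 45 mm across, 106 mm tall; the cap (45 mm across) takes up the top 21 mm. 0.11 kg. Starts upright in one of the five places of the wooden rack, any of them. Origin: centre of its underside; z up along its axis.
- spice_bay: Round glass spice jar with a red screw cap and a green and white label, 45 mm across, 106 mm tall; the cap (45 mm across) takes up the top 21 mm. 0.11 kg. Starts upright in one of the five places of the wooden rack, any of them. Origin: centre of its underside; z up along its axis.
- spice_paprika: Round glass spice jar with a red screw cap and a black label (the cap top is dark in the middle), 45 mm across, 106 mm tall; the cap (45 mm across) takes up the top 21 mm. 0.11 kg. Starts upright in one of the five places of the wooden rack, any of them. Origin: centre of its underside; z up along its axis.
- pepper_shaker: Grey pepper shaker with a rounded pale perforated top, 44 mm across up to 74 mm, narrowing above to 34 mm, 90 mm tall. 0.1 kg. Starts upright in one of the five places of the wooden rack, any of them. Origin: centre of its underside; z up along its axis.
- salt_mill: Bystander: turned wooden salt mill, 58 mm across, 150 mm tall, at the back of the worktop. Origin: centre of its underside.
- honey_jar: Bystander: honey jar with a black lid, 63 mm across, 94 mm tall, at the back of the worktop. Origin: centre of its underside.
- jam_jar: Bystander: jam jar with a pale lid, 68 mm across, 84 mm tall, at the back of the worktop. Origin: centre of its underside.

How it is judged:
By the outcome, as a careful person would: the job done as asked, in the order asked, and still so for the second after the job is handed in, with the robot touching nothing.
It also fails if it takes over 118 s, if anything falls off the work surface, if the arm or the gripper's body presses on something with over 40 N, if the wrist force passes 120 N, or if a joint passes its speed limit or range.

## Working session

There is one attempt and no reset: what is moved stays moved. The work goes in short steps, Python scripts to look and compute and a tool call to move; the robot and the scene stay as the last step left them, time stands still between calls to the robot, and variables do not carry over. Pictures are saved under pics/ and viewed, at most 14 in all, crops included, and the job is handed in when it is done.

Besides the shell and the picture viewer there is one more tool, called after "Request:" as name(argument=value, ...), one argument or row to a line, values as JSON. drive_tool: Moves the arm, as the interface text tells. Its arguments: {"type":"object","properties":{"moves":{"type":"array","items":{"type":"number"}},"grip_force":{"type":"number"}},"required":["moves"]}

```bash
mkdir -p pics; ls; python3 - <<'E'
from plant import robot
import cv2,numpy as np
print(robot.read_state())
for n in("scene","top"):
    c=robot.read_camera(n); np.savez(f"{n}0.npz",**c)
    cv2.imwrite(f"pics/{n}0.png",cv2.cvtColor(c["color"],cv2.COLOR_RGB2BGR))
    print(n,c["mtx"].tolist(),c["dist_coeffs"],c["R"].round(3).tolist(),c["t"], (-c["R"].T@c["t"]))
E
```

```text
pics
{'t': 0.0, 'q': array([-1.32438920e+00,  1.31156933e-01,  1.48927747e+00, -1.03118491e-05,
        1.52299845e+00, -8.53802062e-02]), 'dq': array([-3.95490278e-05, -5.76967560e-04,  4.62496675e-05,  2.55818513e-04,
       -1.27724892e-03, -4.24628329e-04]), 'joint_torque': array([ 8.37102853e-04, -5.59838212e+01, -4.91756737e+01,  7.69195100e-02,
        3.52021982e-02, -1.80065367e-04]), 'tool_pos': array([ 0.19541429, -0.56704295,  0.40369066]), 'orientation': array([-3.09665390e+00, -5.18481127e-01,  2.48460532e-04]), 'force': array([-0.11603444, -0.09333102,  0.48827429]), 'wrist_torque': array([-0.00268763, -0.05121322, -0.01722525]), 'gripper_force': 0.0, 'opening': 0.09289007235178975}
scene [[358.9069941376011, 0.0, 260.42817645695567], [0.0, 358.9069941376011, 192.9254437387489], [0.0, 0.0, 1.0]] [-0.03823182  0.          0.          0.          0.        ] [[-0.692, -0.722, 0.02], [-0.381, 0.342, -0.859], [0.613, -0.602, -0.512]] [0.43560353 0.27375425 0.51920044] [0.08739909 0.53318549 0.49227588]
top [[388.88590711219126, 0.0, 250.80339025909743], [0.0, 388.88590711219126, 188.41586520353826], [0.0, 0.0, 1.0]] [0.01292349 0.         0.         0.         0.        ] [[-0.014, -1.0, 0.023], [-0.991, 0.011, -0.137], [0.137, -0.024, -0.99]] [-7.04463459e-04  5.95160709e-01  9.91956940e-01] [0.45401585 0.0169625  1.06385019]
```

View pics/top0.png

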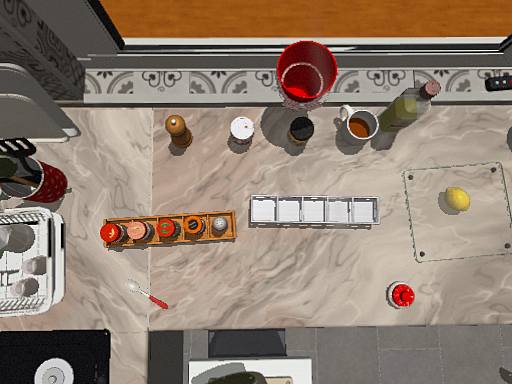

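View pics/scene0.png

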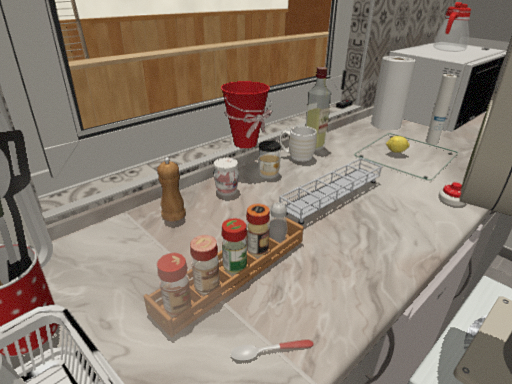

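The order from the robot's left is thyme (top image 111,231), caraway (137,231), bay (167,228), paprika (194,226), shaker (220,224). The old rack is on the left and the new rack, at about (314,211), is empty. Next I'll measure both racks and the caps.

```bash
cat > h.py <<'E'
import numpy as np,cv2
from scipy.spatial.transform import Rotation as Ro
def rays(c,uv):
    n=cv2.undistortPoints(np.float64(uv).reshape(-1,1,2),c["mtx"],c["dist_coeffs"])[:,0]
    return np.c_[n,np.ones(len(n))]
def onplane(c,uv,z):
    d=rays(c,uv)@c["R"]; o=-c["R"].T@c["t"]
    return o+d*((z-o[2])/d[:,2])[:,None]
def cloud(c):
    v,u=np.mgrid[:384,:512]; d=c["depth"].ravel()[:,None]
    P=(rays(c,np.c_[u.ravel(),v.ravel()])*d-c["t"])@c["R"]
    return P.reshape(384,512,3)
E
python3 - <<'E'
from h import *
c=dict(np.load("top0.npz")); P=cloud(c); hsv=cv2.cvtColor(c["color"],cv2.COLOR_RGB2HSV)
z=P[...,2]
box=np.zeros((384,512),bool)
def rect(m,zz,name):
    m=cv2.morphologyEx(m.astype(np.uint8),cv2.MORPH_CLOSE,np.ones((5,5)))
    cs,_=cv2.findContours(m,0,cv2.CHAIN_APPROX_NONE); k=max(cs,key=cv2.contourArea)
    w=onplane(c,k[:,0],zz)[:,:2]
    r=cv2.minAreaRect(np.float32(w*1000)); print(name,np.round(r[0],1),np.round(r[1],1),round(r[2],2),cv2.boundingRect(k))
b=box.copy(); b[195:260,95:245]=1
rect(b&(z>.02)&(z<.05),.038,"old depth")
rect(b&(hsv[...,0]>7)&(hsv[...,0]<20)&(hsv[...,1]>130),.038,"old col")
b=box.copy(); b[185:240,244:390]=1
for t in(.012,.018,.03): 
    rect(b&(z>t)&(z<.07),.053,"new depth %.3f"%t)
# jars: cap tops
b=box.copy(); b[195:260,90:245]=1
m=(b&(z>.075)&(z<.12)).astype(np.uint8)
n,l,s,ce=cv2.connectedComponentsWithStats(m)
for i in range(1,n):
    if s[i,4]<40: continue
    q=P[l==i]; top=np.percentile(q[:,2],90); q=q[q[:,2]>top-.008]
    (cx,cy),r=cv2.minEnclosingCircle(np.float32(q[:,:2]*1000))
    print("jar",s[i,:5],"top",top.round(4),"mean",(q.mean(0)*1000).round(1),"circ",round(cx,1),round(cy,1),round(r,1))
print("table z",np.median(z[250:300,180:350]))
E
```

```text
old depth [492.4 205.7] [ 73.9 342.3] 3.19 (103, 210, 133, 38)
old col [492.4 204.2] [ 73.5 342.2] 3.23 (104, 210, 133, 37)
new depth 0.012 [ 537.  -174.3] [334.1  73.4] 88.51 (251, 195, 128, 30)
new depth 0.018 [ 537.  -174.3] [334.1  73.4] 88.51 (251, 195, 128, 30)
new depth 0.030 [ 537.2 -174.2] [334.2  73. ] 88.35 (251, 195, 128, 30)
jar [184 216  20  18 286] top 0.1182 mean [499.1 136.3 116.2] circ 499.1 136.8 21.8
jar [213 216  13  14 146] top 0.0996 mean [503.2  73.5  96.7] circ 503.4 73.3 15.4
jar [156 219  21  19 308] top 0.1183 mean [491.7 202.1 116.3] circ 492.1 202.4 21.9
jar [127 221  23  19 335] top 0.118 mean [487.  271.4 116.1] circ 487.4 272.0 22.1
jar [100 223  24  19 351] top 0.1181 mean [482.4 335.1 116.3] circ 481.8 335.7 22.4
table z 0.0002734582673489791
```

Request:
drive_tool(
  moves=[93,31,-32,4,0,0,-8.5,93,36,-26,4,0,0,-8.5,93,39,-21,4,0,0,-8.5,93,42,-15,4,0,0,-8.5,93,44,-8,4,0,0,-8.5,93,44,-2,4,0,0,-8.5,93,44,5,4,0,0,-8.5,93,43,11,4,0,0,-8.5],
  grip_force=15,
)

```text
t: 0.9
tool_pos: [0.3516, -0.2463, 0.3723]
orientation: [-2.272, -2.169, -0.0]
force: [0.5, -0.4, 0.8]
opening: 0.0927
gripper_force: 0.0
```

```bash
cat >> h.py <<'E'
def show(target=None):
    from plant import robot
    s=robot.read_state(); R=Ro.from_rotvec(s["orientation"]); M=R.as_matrix()
    print("t",round(s["t"],2),"pos",(s["tool_pos"]*1000).round(1),"x",M[:,0].round(3),"z",M[:,2].round(3),"F",s["force"].round(1),"open",round(s["opening"]*1000,1),"gf",round(s["gripper_force"],1))
    want=np.array([[0,1,0],[1,0,0],[0,0,-1.]]).T
    print("turn left",np.degrees((R.inv()*Ro.from_matrix(want)).as_rotvec()).round(2))
    if target is not None: print("shift",((np.array(target)-s["tool_pos"]*1000)@want).round(1))
E
python3 - <<'E'
from h import *
show((503.4,73.3,340))
c=dict(np.load("top0.npz")); P=cloud(c)[190:235,246:385].reshape(-1,3); P=P[(P[:,2]>.012)&(P[:,2]<.08)]
print(np.histogram(P[:,2],12))
h=P[P[:,2]>.03]; r=cv2.minAreaRect(np.float32(h[:,:2]*1000)); print(r)
E
```

```text
t 0.9 pos [ 351.6 -246.3  372.3] x [0.046 0.999 0.   ] z [-0.  0. -1.] F [ 0.5 -0.4  0.8] open 92.7 gf 0.0
turn left [-0.   -0.01 -2.66]
shift [319.6 151.8  32.3]
(array([ 195, 1550,  909,   25,   20,   36,   11,    1,    6,  217,  449,
         95]), array([0.01597174, 0.01947798, 0.02298422, 0.02649047, 0.02999671,
       0.03350295, 0.03700919, 0.04051543, 0.04402167, 0.04752791,
       0.05103416, 0.0545404 , 0.05804664]))
((537.5201416015625, -174.59326171875), (334.8582458496094, 72.98296356201172), 88.45014953613281)
```

Request:
drive_tool(
  moves=[93,40,19,4,0,0,-2.66,93,40,19,4,0,0,0,93,40,19,4,0,0,0,93,40,19,4,0,0,0,93,40,19,4,0,0,0,93,40,19,4,0,0,0,93,40,19,4,0,0,0,93,38,19,4,0,0,0],
)

```text
t: 1.7
tool_pos: [0.5072, 0.0702, 0.3402]
orientation: [-2.227, -2.215, 0.0]
force: [0.8, -1.1, -0.5]
opening: 0.0929
gripper_force: 0.0
```

Request:
drive_tool(
  moves=[93,0,0,15,0,0,0,93,0,0,15,0,0,0,93,0,0,15,0,0,0,93,0,0,0,0,0,0],
)

```text
t: 2.1
tool_pos: [0.5054, 0.0671, 0.2923]
orientation: [-2.227, -2.211, 0.007]
force: [-0.5, 0.8, 0.1]
opening: 0.0925
gripper_force: 0.0
```

```bash
python3 - <<'E'
from h import *
show((503.4,73.3,233))
from plant import robot
c=robot.read_camera("scene")
cv2.imwrite("pics/s1.png",cv2.resize(cv2.cvtColor(c["color"][100:350,100:400],cv2.COLOR_RGB2BGR),None,fx=2,fy=2))
E
```

```text
t 2.1 pos [505.4  67.1 292.3] x [ 0.007  1.    -0.   ] z [-0.006 -0.    -1.   ] F [-0.5  0.8  0.1] open 92.5 gf 0.0
turn left [-0.32  0.02 -0.42]
shift [ 6.2 -2.  59.3]
```

View pics/s1.png

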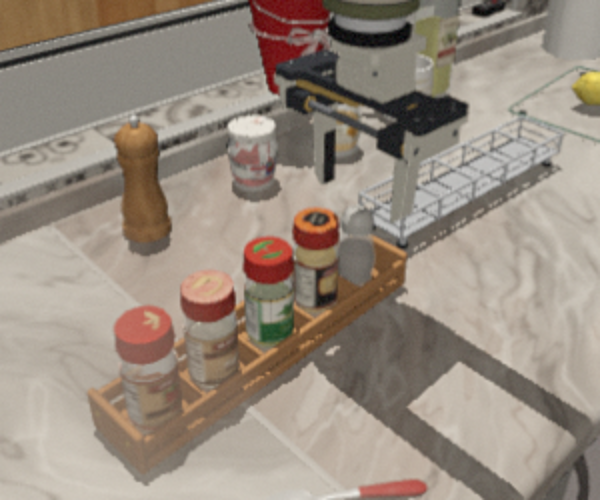

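Crop: the fingers at (325,150) and (405,190) straddle the shaker at (357,245), and neighbouring jars are clear. Next I'll descend.

Request:
drive_tool(
  moves=[93,3,-1,12,0,0,-0.4,93,3,-1,12,0,0,0,93,0,0,12,0,0,0,93,0,0,12,0,0,0,93,0,0,8,0,0,0,93,0,0,4,0,0,0,93,0,0,0,0,0,0,93,0,0,0,0,0,0],
)

```text
t: 2.95
tool_pos: [0.5052, 0.0742, 0.2361]
orientation: [2.22, 2.223, 0.001]
force: [0.9, -0.2, 0.7]
opening: 0.093
gripper_force: 0.0
```

Request:
drive_tool(
  moves=[60,0,-1,2,0,0,0,50,0,0,0,0,0,0,38,0,0,0,0,0,0,38,0,0,0,0,0,0,38,0,0,0,0,0,0,38,0,0,0,0,0,0,38,0,0,0,0,0,0,38,0,0,0,0,0,0],
  grip_force=15,
)

```text
t: 3.75
tool_pos: [0.5039, 0.0742, 0.2337]
orientation: [-2.22, -2.223, 0.0]
force: [0.3, -0.8, 0.8]
opening: 0.0389
gripper_force: 7.5
```

Request:
drive_tool(
  moves=[25,0,0,0,0,0,0,25,0,0,0,0,0,0,25,0,0,0,0,0,0,25,0,0,0,0,0,0],
)

```text
t: 4.15
tool_pos: [0.504, 0.0742, 0.2337]
orientation: [-2.22, -2.223, 0.0]
force: [-0.4, 0.4, -0.2]
opening: 0.0385
gripper_force: 14.8
```

```bash
python3 - <<'E'
from h import *
show()
from plant import robot
c=robot.read_camera("scene")
cv2.imwrite("pics/s2.png",cv2.resize(cv2.cvtColor(c["color"][150:300,180:380],cv2.COLOR_RGB2BGR),None,fx=3.5,fy=3.5))
E
```

```text
t 4.15 pos [504.   74.2 233.7] x [-0.001  1.    -0.   ] z [-0. -0. -1.] F [-0.4  0.4 -0.2] open 38.5 gf 14.8
turn left [-0.    0.    0.07]
```

View pics/s2.png

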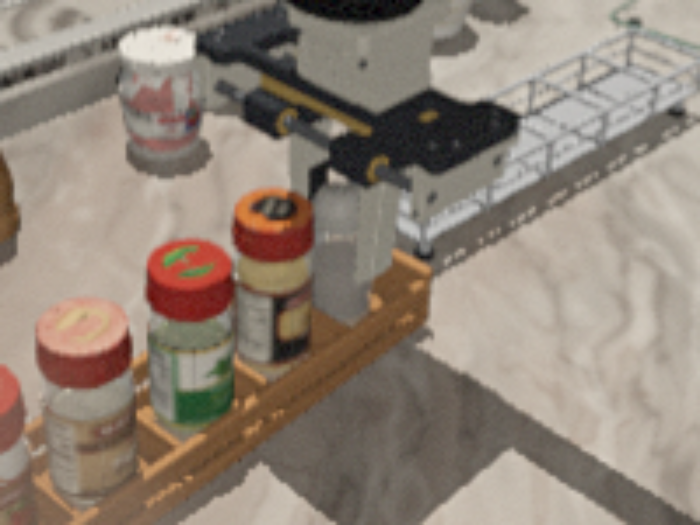

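The shaker is held between the fingers at crop (338,240), with steady grip force. I'll lift it.

Request:
drive_tool(
  moves=[25,0,0,-4,0,0,0,25,0,0,-8,0,0,0,25,0,0,-12,0,0,0,25,0,0,-16,0,0,0,25,0,0,-16,0,0,0,25,0,0,-16,0,0,0,25,0,0,-12,0,0,0,25,0,0,-6,0,0,0],
)

```text
t: 5.0
tool_pos: [0.5045, 0.0742, 0.326]
orientation: [2.219, 2.221, 0.003]
force: [0.8, -0.8, -0.8]
opening: 0.0382
gripper_force: 14.8
```

```bash
python3 - <<'E'
from h import *
show((533.7,-306.4,325))
from plant import robot
c=robot.read_camera("scene")
cv2.imwrite("pics/s3.png",cv2.resize(cv2.cvtColor(c["color"][120:270,200:400],cv2.COLOR_RGB2BGR),None,fx=3.5,fy=3.5))
E
```

```text
t 5.0 pos [504.5  74.2 326. ] x [-0.001  1.     0.   ] z [ 0.003  0.    -1.   ] F [ 0.8 -0.8 -0.8] open 38.2 gf 14.8
turn left [ 0.16 -0.01  0.07]
shift [-380.6   29.2    1. ]
```

View pics/s3.png

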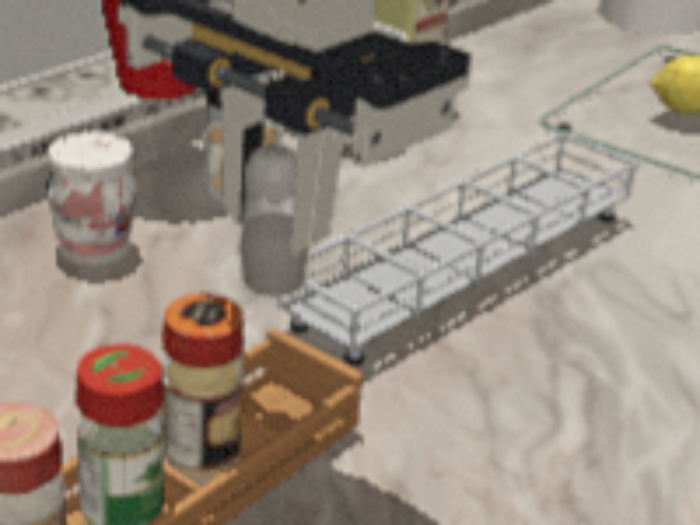

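The shaker hangs upright in the grip; its bottom is at crop (275,290). I'll carry it across.

Request:
drive_tool(
  moves=[25,-15,3,0,0,0,0,25,-30,4,0,0,0,0,25,-45,4,0,0,0,0,25,-48,4,0,0,0,0,25,-48,4,0,0,0,0,25,-48,4,0,0,0,0,25,-48,4,0,0,0,0,25,-45,2,0,0,0,0],
)

```text
t: 5.85
tool_pos: [0.5326, -0.2557, 0.3226]
orientation: [-2.22, -2.221, 0.001]
force: [1.9, 0.4, -1.1]
opening: 0.0387
gripper_force: 14.8
```

Request:
drive_tool(
  moves=[25,-32,0,0,0,0,0,25,-16,0,0,0,0,0,25,-6,0,0,0,0,0,25,0,0,10,0,0,0,25,0,0,10,0,0,0,25,0,0,0,0,0,0,25,0,0,0,0,0,0],
)

```text
t: 6.55
tool_pos: [0.5335, -0.3054, 0.3029]
orientation: [-2.217, -2.223, 0.0]
force: [0.2, 0.5, -0.5]
opening: 0.0386
gripper_force: 14.8
```

```bash
python3 - <<'E'
from h import *
from plant import robot
c=dict(np.load("scene0.npz"))
d=(rays(c,[(278.6,202.9)])@c["R"])[0]; o=-c["R"].T@c["t"]
k=(74-o[1]*1000)/(d[1]*1000)  # at y=.074
print("bottom pt",(o+d*k)*1000)
show((533.7,-306.4,248))
c=robot.read_camera("scene")
cv2.imwrite("pics/s4.png",cv2.resize(cv2.cvtColor(c["color"][100:250,260:460],cv2.COLOR_RGB2BGR),None,fx=3.5,fy=3.5))
E
```

```text
bottom pt [501.91434668  74.         101.68180341]
t 6.55 pos [ 533.5 -305.4  302.9] x [-0.003  1.     0.001] z [-0.001  0.001 -1.   ] F [ 0.2  0.5 -0.5] open 38.6 gf 14.8
turn left [-0.08 -0.06  0.16]
shift [-1.   0.2 54.9]
```

View pics/s4.png

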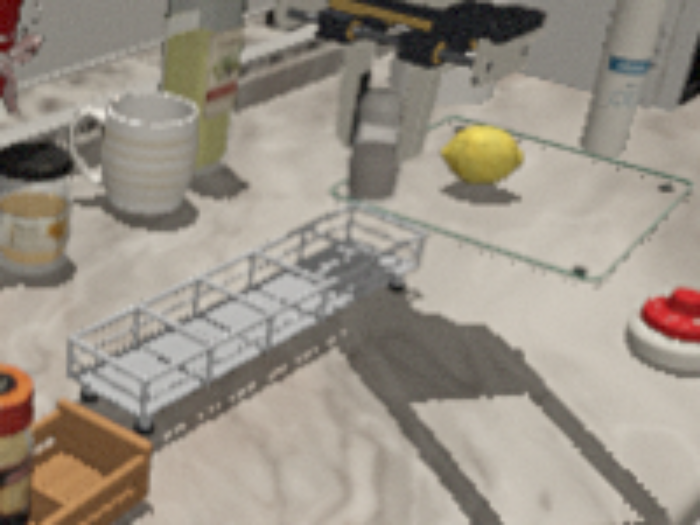

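The shaker (bottom at crop 374,193) hangs over the rack's right-most place, whose shadow is at (345,250). It measured an offset of 224 mm from TCP to bottom. Contact is expected at TCP z of about 246.

Request:
drive_tool(
  moves=[25,-1,0,10,0,0,0,25,0,0,12,0,0,0,25,0,0,12,0,0,0,25,0,0,8,0,0,0,25,0,0,5,0,0,0,25,0,0,3,0,0,0,25,0,0,1,0,0,0,25,0,0,0,0,0,0],
)

```text
t: 7.4
tool_pos: [0.5336, -0.3079, 0.253]
orientation: [2.22, 2.222, 0.0]
force: [0.4, 0.1, -0.3]
opening: 0.0384
gripper_force: 14.8
```

Request:
drive_tool(
  moves=[25,0,0,1,0,0,0,25,0,0,1,0,0,0,25,0,0,1,0,0,0,25,0,0,1,0,0,0,25,0,0,0,0,0,0],
)

```text
t: 7.9
tool_pos: [0.5334, -0.3077, 0.2485]
orientation: [-2.22, -2.223, 0.0]
force: [-0.3, -0.0, -0.9]
opening: 0.0386
gripper_force: 14.8
```

Request:
drive_tool(
  moves=[25,0,0,1,0,0,0,25,0,0,0.5,0,0,0,25,0,0,0.5,0,0,0,25,0,0,0,0,0,0],
)

```text
t: 8.3
tool_pos: [0.5334, -0.3078, 0.2466]
orientation: [-2.22, -2.223, -0.0]
force: [-0.2, -1.1, -1.4]
opening: 0.0385
gripper_force: 14.8
```

Request:
drive_tool(
  moves=[25,0,0,0.5,0,0,0,25,0,0,0.5,0,0,0,25,0,0,0.5,0,0,0,25,0,0,0,0,0,0],
)

```text
t: 8.7
tool_pos: [0.5335, -0.3079, 0.2457]
orientation: [2.22, 2.223, -0.0]
force: [-2.5, 0.1, 3.5]
opening: 0.0385
gripper_force: 15.1
```

Contact at 3.5 N and TCP z of 245.7, as predicted. I'll release and rise, then go to the paprika jar.

Request:
drive_tool(
  moves=[45,0,0,0,0,0,0,55,0,0,0,0,0,0,75,0,0,0,0,0,0,93,0,0,0,0,0,0,93,0,0,0,0,0,0,93,0,0,0,0,0,0,93,0,0,-5,0,0,0,93,0,0,-15,0,0,0],
)

```text
t: 9.5
tool_pos: [0.5328, -0.3074, 0.2642]
orientation: [-2.218, -2.221, 0.001]
force: [-0.1, 0.4, 0.2]
opening: 0.0922
gripper_force: 0.0
```

Request:
drive_tool(
  moves=[93,0,0,-30,0,0,0,93,0,0,-40,0,0,0,93,30,-3,-10,0,0,0,93,48,-4,0,0,0,0,93,48,-4,0,0,0,0,93,48,-4,0,0,0,0,93,48,-4,0,0,0,0,93,48,-4,0,0,0,0],
)

```text
t: 10.3
tool_pos: [0.5097, -0.0361, 0.347]
orientation: [2.219, 2.221, 0.002]
force: [0.3, 0.2, -0.1]
opening: 0.0929
gripper_force: 0.0
```

```bash
python3 - <<'E'
from h import *
from plant import robot
show((499.5,137.5,247))
c=robot.read_camera("scene")
cv2.imwrite("pics/s5.png",cv2.resize(cv2.cvtColor(c["color"][100:320,130:430],cv2.COLOR_RGB2BGR),None,fx=2.5,fy=2.5))
E
```

```text
t 10.3 pos [509.7 -36.1 347. ] x [-0.001  1.    -0.   ] z [ 0.002 -0.    -1.   ] F [ 0.3  0.2 -0.1] open 92.9 gf 0.0
turn left [0.13 0.02 0.05]
shift [173.6 -10.2 100. ]
```

View pics/s5.png

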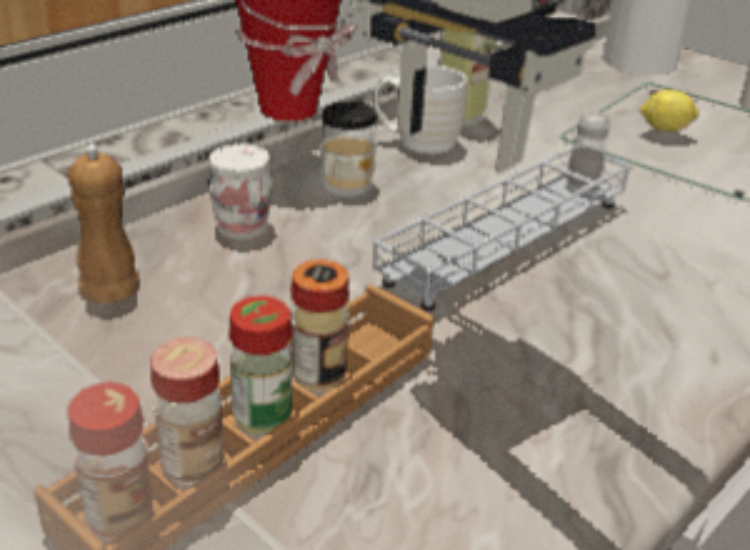

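The shaker stands upright in the right-most place (crop 590,155), and the paprika jar is next (320,320).

Request:
drive_tool(
  moves=[93,45,-3,0,0,0,0,93,45,-3,0,0,0,0,93,40,-2,0,0,0,0,93,28,-2,0,0,0,0,93,12,0,5,0,0,0,93,3,0,10,0,0,0,93,0,0,15,0,0,0,93,0,0,0,0,0,0],
)

```text
t: 11.15
tool_pos: [0.499, 0.1338, 0.3119]
orientation: [-2.219, -2.22, 0.007]
force: [-1.2, 0.1, 0.4]
opening: 0.0931
gripper_force: 0.0
```

Request:
drive_tool(
  moves=[93,0,0,15,0,0,0,93,0,0,20,0,0,0,93,0,0,18,0,0,0,93,0,0,10,0,0,0,93,0,0,5,0,0,0,93,0,0,2,0,0,0,80,0,0,0,0,0,0,70,0,0,0,0,0,0],
)

```text
t: 11.95
tool_pos: [0.5003, 0.1352, 0.2461]
orientation: [2.219, 2.222, 0.002]
force: [-0.1, -0.1, 0.1]
opening: 0.0816
gripper_force: 0.0
```

Request:
drive_tool(
  moves=[60,0,0,0,0,0,0,50,0,0,0,0,0,0,40,0,0,0,0,0,0,35,0,0,0,0,0,0,35,0,0,0,0,0,0,35,0,0,0,0,0,0,35,0,0,0,0,0,0,35,0,0,0,0,0,0],
)

```text
t: 12.75
tool_pos: [0.4999, 0.1352, 0.2452]
orientation: [-2.22, -2.223, 0.0]
force: [0.4, 0.5, 1.8]
opening: 0.0442
gripper_force: 15.0
```

Request:
drive_tool(
  moves=[25,0,0,-4,0,0,0,25,0,0,-8,0,0,0,25,0,0,-12,0,0,0,25,0,0,-16,0,0,0,25,0,0,-16,0,0,0,25,0,0,-12,0,0,0,25,0,0,-8,0,0,0,25,-5,1,-4,0,0,0],
)

```text
t: 13.55
tool_pos: [0.5011, 0.1304, 0.3265]
orientation: [2.219, 2.223, 0.002]
force: [-0.7, 0.2, -1.4]
opening: 0.0443
gripper_force: 15.0
```

Request:
drive_tool(
  moves=[25,-15,3,0,0,0,0,25,-30,5,0,0,0,0,25,-45,5,0,0,0,0,25,-48,5,0,0,0,0,25,-48,5,0,0,0,0,25,-48,5,0,0,0,0,25,-46,4,0,0,0,0,25,-42,2,0,0,0,0],
)

```text
t: 14.35
tool_pos: [0.5344, -0.1951, 0.3242]
orientation: [-2.221, -2.221, 0.001]
force: [1.2, 0.3, -0.7]
opening: 0.0442
gripper_force: 15.0
```

Request:
drive_tool(
  moves=[25,-30,0,0,0,0,0,25,-14,0,0,0,0,0,25,-5,0,0,0,0,0,25,0,0,8,0,0,0,25,0,0,10,0,0,0,25,0,0,8,0,0,0,25,0,0,0,0,0,0,25,0,0,0,0,0,0],
)

```text
t: 15.15
tool_pos: [0.5354, -0.2399, 0.2987]
orientation: [-2.218, -2.223, 0.0]
force: [0.5, 0.4, -0.7]
opening: 0.0442
gripper_force: 15.0
```

Request:
drive_tool(
  moves=[25,-1,0,8,0,0,0,25,0,0,10,0,0,0,25,0,0,9,0,0,0,25,0,0,6,0,0,0,25,0,0,4,0,0,0,25,0,0,2,0,0,0,25,0,0,0.5,0,0,0,25,0,0,0,0,0,0],
)

```text
t: 15.95
tool_pos: [0.5355, -0.2419, 0.26]
orientation: [2.22, 2.223, 0.0]
force: [-0.8, -0.7, -1.3]
opening: 0.0442
gripper_force: 15.0
```

Request:
drive_tool(
  moves=[25,0,0,0.5,0,0,0,25,0,0,0.5,0,0,0,25,0,0,0.5,0,0,0,25,0,0,0.5,0,0,0,25,0,0,0,0,0,0],
)

```text
t: 16.45
tool_pos: [0.5354, -0.2418, 0.2577]
orientation: [-2.22, -2.223, 0.0]
force: [-0.4, -0.2, -0.9]
opening: 0.0444
gripper_force: 15.0
```

Request:
drive_tool(
  moves=[25,0,0,0.5,0,0,0,25,0,0,0.5,0,0,0,25,0,0,0.5,0,0,0,25,0,0,0,0,0,0],
)

```text
t: 16.85
tool_pos: [0.5355, -0.2419, 0.2572]
orientation: [2.22, 2.222, -0.0]
force: [-4.3, 0.7, 6.2]
opening: 0.044
gripper_force: 15.0
```

Contact, again as predicted. I'll release and go on to the bay jar at (492,202).

Request:
drive_tool(
  moves=[50,0,0,-0.5,0,0,0,60,0,0,0,0,0,0,80,0,0,0,0,0,0,93,0,0,0,0,0,0,93,0,0,0,0,0,0,93,0,0,-8,0,0,0,93,0,0,-25,0,0,0,93,0,0,-30,0,0,0],
)

```text
t: 17.65
tool_pos: [0.5348, -0.2415, 0.3194]
orientation: [-2.218, -2.221, 0.001]
force: [-1.4, 0.4, 0.7]
opening: 0.0925
gripper_force: 0.0
```

Request:
drive_tool(
  moves=[93,10,-1,-20,0,0,0,93,30,-3,-4,0,0,0,93,46,-5,0,0,0,0,93,48,-5,0,0,0,0,93,48,-5,0,0,0,0,93,48,-5,0,0,0,0,93,48,-5,0,0,0,0,93,48,-5,0,0,0,0],
)

```text
t: 18.45
tool_pos: [0.5004, 0.086, 0.3447]
orientation: [2.22, 2.222, 0.002]
force: [1.2, 0.1, 0.6]
opening: 0.0927
gripper_force: 0.0
```

Request:
drive_tool(
  moves=[93,44,-4,0,0,0,0,93,36,-3,0,0,0,0,93,24,-2,0,0,0,0,93,11,0,0,0,0,0,93,3,0,5,0,0,0,93,0,0,10,0,0,0,93,0,0,10,0,0,0,93,0,0,0,0,0,0],
)

```text
t: 19.25
tool_pos: [0.4912, 0.2008, 0.3161]
orientation: [-2.221, -2.22, 0.006]
force: [0.3, -0.0, -0.2]
opening: 0.0929
gripper_force: 0.0
```

Request:
drive_tool(
  moves=[93,1,1,14,0,0,0,93,0,0,18,0,0,0,93,0,0,16,0,0,0,93,0,0,10,0,0,0,93,0,0,7,0,0,0,93,0,0,3,0,0,0,80,0,0,0,0,0,0,70,0,0,0,0,0,0],
)

```text
t: 20.05
tool_pos: [0.4931, 0.2033, 0.2514]
orientation: [2.22, 2.222, 0.001]
force: [-0.1, -0.6, 0.7]
opening: 0.0815
gripper_force: 0.0
```

Request:
drive_tool(
  moves=[60,0,0,0,0,0,0,50,0,0,0,0,0,0,40,0,0,0,0,0,0,35,0,0,0,0,0,0,35,0,0,0,0,0,0,35,0,0,0,0,0,0,35,0,0,0,0,0,0,35,0,0,0,0,0,0],
)

```text
t: 20.85
tool_pos: [0.4928, 0.2032, 0.2508]
orientation: [-2.22, -2.223, 0.0]
force: [-1.3, -0.8, 1.7]
opening: 0.0442
gripper_force: 15.0
```

Request:
drive_tool(
  moves=[25,0,0,-4,0,0,0,25,0,0,-8,0,0,0,25,0,0,-12,0,0,0,25,0,0,-16,0,0,0,25,0,0,-16,0,0,0,25,0,0,-12,0,0,0,25,0,0,-8,0,0,0,25,-5,1,-4,0,0,0],
)

```text
t: 21.65
tool_pos: [0.494, 0.1984, 0.332]
orientation: [2.219, 2.223, 0.002]
force: [-0.7, -0.3, -1.2]
opening: 0.0441
gripper_force: 15.0
```

Request:
drive_tool(
  moves=[25,-15,3,0,0,0,0,25,-30,6,0,0,0,0,25,-45,7,0,0,0,0,25,-48,6,0,0,0,0,25,-48,6,0,0,0,0,25,-48,6,0,0,0,0,25,-46,5,0,0,0,0,25,-42,4,0,0,0,0],
)

```text
t: 22.45
tool_pos: [0.5364, -0.1271, 0.3297]
orientation: [-2.221, -2.221, 0.002]
force: [1.5, 0.1, -1.4]
opening: 0.0446
gripper_force: 15.0
```

Request:
drive_tool(
  moves=[25,-30,0,0,0,0,0,25,-14,0,0,0,0,0,25,-6,0,0,0,0,0,25,0,0,8,0,0,0,25,0,0,10,0,0,0,25,0,0,8,0,0,0,25,0,0,0,0,0,0,25,0,0,0,0,0,0],
)

```text
t: 23.25
tool_pos: [0.5372, -0.1729, 0.3042]
orientation: [-2.218, -2.223, 0.001]
force: [0.6, 0.4, -1.2]
opening: 0.0441
gripper_force: 15.0
```

Request:
drive_tool(
  moves=[25,0,0,8,0,0,0,25,0,0,10,0,0,0,25,0,0,9,0,0,0,25,0,0,6,0,0,0,25,0,0,4,0,0,0,25,0,0,1,0,0,0,25,0,0,0.5,0,0,0,25,0,0,0,0,0,0],
)

```text
t: 24.05
tool_pos: [0.5374, -0.1739, 0.2666]
orientation: [2.22, 2.222, 0.0]
force: [0.4, -0.3, -1.6]
opening: 0.0441
gripper_force: 15.0
```

Request:
drive_tool(
  moves=[25,0,0,1,0,0,0,25,0,0,1,0,0,0,25,0,0,0.5,0,0,0,25,0,0,0.5,0,0,0,25,0,0,0.5,0,0,0,25,0,0,0.5,0,0,0,25,0,0,0.5,0,0,0,25,0,0,0,0,0,0],
)

```text
t: 24.85
tool_pos: [0.5374, -0.1739, 0.2628]
orientation: [2.22, 2.223, -0.0]
force: [-4.3, 1.1, 7.6]
opening: 0.0442
gripper_force: 15.0
```

Bay is down. Caraway at (487,272) is next.

Request:
drive_tool(
  moves=[50,0,0,-0.5,0,0,0,60,0,0,0,0,0,0,80,0,0,0,0,0,0,93,0,0,0,0,0,0,93,0,0,0,0,0,0,93,0,0,-8,0,0,0,93,0,0,-25,0,0,0,93,0,0,-30,0,0,0],
)

```text
t: 25.65
tool_pos: [0.5367, -0.1736, 0.325]
orientation: [-2.218, -2.221, 0.002]
force: [-0.0, -0.4, -0.6]
opening: 0.0925
gripper_force: 0.0
```

Request:
drive_tool(
  moves=[93,10,-1,-18,0,0,0,93,30,-4,0,0,0,0,93,46,-5,0,0,0,0,93,48,-6,0,0,0,0,93,48,-6,0,0,0,0,93,48,-6,0,0,0,0,93,48,-6,0,0,0,0,93,48,-6,0,0,0,0],
)

```text
t: 26.45
tool_pos: [0.4963, 0.154, 0.3442]
orientation: [2.22, 2.222, 0.002]
force: [0.4, 0.1, -0.4]
opening: 0.0931
gripper_force: 0.0
```

Request:
drive_tool(
  moves=[93,44,-4,0,0,0,0,93,38,-3,0,0,0,0,93,24,-2,0,0,0,0,93,11,0,0,0,0,0,93,3,0,5,0,0,0,93,0,0,10,0,0,0,93,0,0,10,0,0,0,93,0,0,0,0,0,0],
)

```text
t: 27.25
tool_pos: [0.4873, 0.2706, 0.3155]
orientation: [-2.221, -2.22, 0.006]
force: [-0.7, 0.5, -0.5]
opening: 0.0928
gripper_force: 0.0
```

Request:
drive_tool(
  moves=[93,0,0,14,0,0,0,93,0,0,18,0,0,0,93,0,0,16,0,0,0,93,0,0,10,0,0,0,93,0,0,7,0,0,0,93,0,0,3,0,0,0,80,0,0,0,0,0,0,70,0,0,0,0,0,0],
)

```text
t: 28.05
tool_pos: [0.488, 0.2723, 0.2509]
orientation: [2.22, 2.223, 0.002]
force: [0.1, 0.8, 0.2]
opening: 0.0815
gripper_force: 0.0
```

Request:
drive_tool(
  moves=[60,0,0,0,0,0,0,50,0,0,0,0,0,0,40,0,0,0,0,0,0,35,0,0,0,0,0,0,35,0,0,0,0,0,0,35,0,0,0,0,0,0,35,0,0,0,0,0,0,35,0,0,0,0,0,0],
)

```text
t: 28.85
tool_pos: [0.4877, 0.2722, 0.2503]
orientation: [-2.22, -2.223, -0.0]
force: [-0.6, 1.0, 2.4]
opening: 0.0443
gripper_force: 15.0
```

Request:
drive_tool(
  moves=[25,0,0,-4,0,0,0,25,0,0,-8,0,0,0,25,0,0,-12,0,0,0,25,0,0,-16,0,0,0,25,0,0,-16,0,0,0,25,0,0,-12,0,0,0,25,0,0,-8,0,0,0,25,-5,1,-4,0,0,0],
)

```text
t: 29.65
tool_pos: [0.4889, 0.2675, 0.3317]
orientation: [2.219, 2.223, 0.003]
force: [0.4, -0.3, -1.0]
opening: 0.044
gripper_force: 15.0
```

Request:
drive_tool(
  moves=[25,-15,4,0,0,0,0,25,-30,7,0,0,0,0,25,-46,7,0,0,0,0,25,-48,7,0,0,0,0,25,-48,7,0,0,0,0,25,-48,7,0,0,0,0,25,-47,6,0,0,0,0,25,-43,5,0,0,0,0],
)

```text
t: 30.45
tool_pos: [0.5384, -0.0611, 0.3293]
orientation: [-2.221, -2.221, 0.002]
force: [0.9, 0.1, -1.2]
opening: 0.0445
gripper_force: 15.0
```

Request:
drive_tool(
  moves=[25,-30,0,0,0,0,0,25,-14,0,0,0,0,0,25,-6,0,0,0,0,0,25,0,0,8,0,0,0,25,0,0,10,0,0,0,25,0,0,8,0,0,0,25,0,0,0,0,0,0,25,0,0,0,0,0,0],
)

```text
t: 31.25
tool_pos: [0.5391, -0.107, 0.3037]
orientation: [-2.218, -2.223, 0.001]
force: [0.5, -0.4, -1.2]
opening: 0.0443
gripper_force: 15.0
```

Request:
drive_tool(
  moves=[25,0,0,8,0,0,0,25,0,0,10,0,0,0,25,0,0,9,0,0,0,25,0,0,6,0,0,0,25,0,0,4,0,0,0,25,0,0,1,0,0,0,25,0,0,0.5,0,0,0,25,0,0,0,0,0,0],
)

```text
t: 32.05
tool_pos: [0.5394, -0.1078, 0.266]
orientation: [2.22, 2.222, 0.0]
force: [0.4, -0.7, -1.8]
opening: 0.0445
gripper_force: 15.0
```

Request:
drive_tool(
  moves=[25,0,0,1,0,0,0,25,0,0,1,0,0,0,25,0,0,0.5,0,0,0,25,0,0,0.5,0,0,0,25,0,0,0.5,0,0,0,25,0,0,0.5,0,0,0,25,0,0,0.5,0,0,0,25,0,0,0,0,0,0],
)

```text
t: 32.85
tool_pos: [0.5393, -0.1078, 0.2623]
orientation: [2.22, 2.223, 0.0]
force: [-5.0, 0.9, 8.4]
opening: 0.0447
gripper_force: 15.0
```

Caraway is down. Thyme at (482,336) is last.

Request:
drive_tool(
  moves=[50,0,0,-0.5,0,0,0,60,0,0,0,0,0,0,80,0,0,0,0,0,0,93,0,0,0,0,0,0,93,0,0,0,0,0,0,93,0,0,-8,0,0,0,93,0,0,-25,0,0,0,93,0,0,-30,0,0,0],
)

```text
t: 33.65
tool_pos: [0.5386, -0.1076, 0.3245]
orientation: [-2.218, -2.221, 0.002]
force: [0.7, -0.9, 0.2]
opening: 0.0927
gripper_force: 0.0
```

Request:
drive_tool(
  moves=[93,10,-2,-18,0,0,0,93,30,-5,0,0,0,0,93,45,-6,0,0,0,0,93,48,-6,0,0,0,0,93,48,-6,0,0,0,0,93,48,-6,0,0,0,0,93,48,-6,0,0,0,0,93,48,-6,0,0,0,0],
)

```text
t: 34.45
tool_pos: [0.4952, 0.2191, 0.3437]
orientation: [2.22, 2.222, 0.002]
force: [1.4, 0.8, 0.3]
opening: 0.0932
gripper_force: 0.0
```

Request:
drive_tool(
  moves=[93,44,-6,0,0,0,0,93,37,-4,0,0,0,0,93,24,-3,0,0,0,0,93,11,-1,0,0,0,0,93,3,0,5,0,0,0,93,0,0,10,0,0,0,93,0,0,10,0,0,0,93,0,0,0,0,0,0],
)

```text
t: 35.25
tool_pos: [0.4813, 0.3345, 0.315]
orientation: [-2.221, -2.22, 0.006]
force: [0.0, 0.0, 0.3]
opening: 0.0933
gripper_force: 0.0
```

Request:
drive_tool(
  moves=[93,0,0,14,0,0,0,93,0,0,18,0,0,0,93,0,0,16,0,0,0,93,0,0,10,0,0,0,93,0,0,7,0,0,0,93,0,0,3,0,0,0,80,0,0,0,0,0,0,70,0,0,0,0,0,0],
)

```text
t: 36.05
tool_pos: [0.482, 0.3364, 0.2504]
orientation: [2.22, 2.223, 0.002]
force: [0.8, -0.4, -0.2]
opening: 0.0811
gripper_force: 0.0
```

Request:
drive_tool(
  moves=[60,0,0,0,0,0,0,50,0,0,0,0,0,0,40,0,0,0,0,0,0,35,0,0,0,0,0,0,35,0,0,0,0,0,0,35,0,0,0,0,0,0,35,0,0,0,0,0,0,35,0,0,0,0,0,0],
)

```text
t: 36.85
tool_pos: [0.4817, 0.3362, 0.2498]
orientation: [-2.22, -2.223, -0.0]
force: [0.8, 0.1, 1.0]
opening: 0.0445
gripper_force: 15.0
```

Request:
drive_tool(
  moves=[25,0,0,-4,0,0,0,25,0,0,-8,0,0,0,25,0,0,-12,0,0,0,25,0,0,-16,0,0,0,25,0,0,-16,0,0,0,25,0,0,-12,0,0,0,25,0,0,-8,0,0,0,25,-5,1,-4,0,0,0],
)

```text
t: 37.65
tool_pos: [0.4828, 0.3315, 0.3312]
orientation: [2.219, 2.223, 0.003]
force: [0.6, 0.1, -0.5]
opening: 0.0441
gripper_force: 15.0
```

Request:
drive_tool(
  moves=[25,-15,4,0,0,0,0,25,-30,8,0,0,0,0,25,-46,8,0,0,0,0,25,-48,8,0,0,0,0,25,-48,8,0,0,0,0,25,-48,8,0,0,0,0,25,-46,8,0,0,0,0,25,-43,6,0,0,0,0],
)

```text
t: 38.45
tool_pos: [0.5405, 0.004, 0.3288]
orientation: [-2.221, -2.221, 0.002]
force: [1.2, 0.8, -1.9]
opening: 0.0446
gripper_force: 15.0
```

Request:
drive_tool(
  moves=[25,-30,0,0,0,0,0,25,-14,0,0,0,0,0,25,-6,0,0,0,0,0,25,0,0,8,0,0,0,25,0,0,10,0,0,0,25,0,0,8,0,0,0,25,0,0,0,0,0,0,25,0,0,0,0,0,0],
)

```text
t: 39.25
tool_pos: [0.541, -0.042, 0.3031]
orientation: [-2.218, -2.223, 0.001]
force: [0.8, 0.4, -1.5]
opening: 0.044
gripper_force: 15.0
```

Request:
drive_tool(
  moves=[25,0,0,8,0,0,0,25,0,0,10,0,0,0,25,0,0,9,0,0,0,25,0,0,6,0,0,0,25,0,0,4,0,0,0,25,0,0,1,0,0,0,25,0,0,0.5,0,0,0,25,0,0,0,0,0,0],
)

```text
t: 40.05
tool_pos: [0.5413, -0.0428, 0.2655]
orientation: [2.22, 2.223, 0.001]
force: [0.5, 0.1, -1.5]
opening: 0.0442
gripper_force: 15.0
```

Request:
drive_tool(
  moves=[25,0,0,1,0,0,0,25,0,0,1,0,0,0,25,0,0,0.5,0,0,0,25,0,0,0.5,0,0,0,25,0,0,0.5,0,0,0,25,0,0,0.5,0,0,0,25,0,0,0.5,0,0,0,25,0,0,0,0,0,0],
)

```text
t: 40.85
tool_pos: [0.5412, -0.0428, 0.2618]
orientation: [2.22, 2.223, 0.0]
force: [-4.9, 1.0, 7.9]
opening: 0.0444
gripper_force: 15.0
```

Request:
drive_tool(
  moves=[50,0,0,-0.5,0,0,0,60,0,0,0,0,0,0,80,0,0,0,0,0,0,93,0,0,0,0,0,0,93,0,0,0,0,0,0,93,0,0,-8,0,0,0,93,0,0,-25,0,0,0,93,0,0,-30,0,0,0],
)

```text
t: 41.65
tool_pos: [0.5405, -0.0427, 0.3241]
orientation: [-2.219, -2.221, 0.002]
force: [-0.1, -0.5, 0.5]
opening: 0.0927
gripper_force: 0.0
```

Request:
drive_tool(
  moves=[93,0,0,-25,0,0,0,93,20,-15,-10,0,0,0,93,40,-20,0,0,0,0,93,45,-20,0,0,0,0,93,45,-15,0,0,0,0,93,45,-10,0,0,0,0,93,30,0,0,0,0,0,93,10,0,0,0,0,0],
)

```text
t: 42.45
tool_pos: [0.4602, 0.1947, 0.3601]
orientation: [2.217, 2.226, 0.002]
force: [-0.4, 0.0, 0.5]
opening: 0.0931
gripper_force: 0.0
```

Request:
drive_tool(
  moves=[93,0,0,0,0,0,0,93,0,0,0,0,0,0],
)

```text
t: 42.65
tool_pos: [0.461, 0.1914, 0.3594]
orientation: [2.22, 2.222, -0.001]
force: [-0.5, -0.7, -0.0]
opening: 0.093
gripper_force: 0.0
```

```bash
python3 - <<'E'
from h import *
from plant import robot
show()
a=[cv2.cvtColor(robot.read_camera(n)["color"],cv2.COLOR_RGB2BGR) for n in("scene","top")]
cv2.imwrite("pics/f.png",np.vstack([cv2.resize(a[0][80:280,130:430],(600,400)),cv2.resize(a[1][170:250,90:390],(600,160))]))
c=robot.read_camera("top"); P=cloud(c); z=P[...,2]; m=np.zeros((384,512),np.uint8); m[180:245,240:395]=(z[180:245,240:395]>.08)&(z[180:245,240:395]<.14)
n,l,s,_=cv2.connectedComponentsWithStats(m)
for i in range(1,n):
    if s[i,4]>40:
        q=P[l==i]; q=q[q[:,2]>np.percentile(q[:,2],90)-.008]; print((q.mean(0)*1000).round(1),np.ptp(q[:,2]*1000).round(1))
E
```

```text
t 42.65 pos [461.  191.4 359.4] x [-0.001  1.    -0.001] z [ 0.    -0.001 -1.   ] F [-0.5 -0.7 -0. ] open 93.0 gf 0.0
turn left [0.   0.04 0.07]
[542.1 -41.6 128.7] 8.9
[ 540.3 -106.6  128.4] 9.7
[ 538.4 -173.1  128.5] 10.5
[ 536.1 -238.9  128.3] 10.9
[ 533.7 -305.6  108.3] 11.5
```

View pics/f.png

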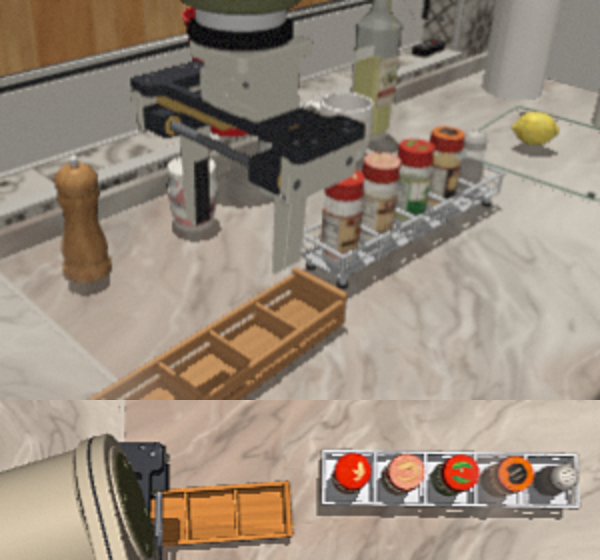

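All five stand upright in the new rack in the same order: thyme (352,472), caraway (406,472), bay (460,474), paprika (515,475), shaker (565,478). Their tops are at the expected heights and the gripper is clear of everything.

```bash
python3 -c "
from plant import robot
print(robot.close_job())"
```

```text
the job is handed in; nothing more can be done
None
```

All four spice jars and the pepper shaker now stand upright in the steel rack in their original left-to-right order, set down gently in about 43 s, and I left the mill, honey and jam where they were; the job is handed in.

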